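# Condiments back on their coasters

### The arm

A 6-joint arm with a two-finger parallel gripper is mounted at the origin on a cart in front of the work surface, level with it; the furniture and walls round the work are solid. World frame = base frame: x ahead of the robot, y to its left, z up, the work surface at z = 0. Lengths are in m, angles in rad, forces in N, time in s.
With the tool pointing down it reaches from about 0.275 to 0.975 m from the base axis. Payload 8.4 kg.
Tool frame: the origin (TCP) lies midway between the tips of the shut fingers; the grasp point (between the pads) lies 19 mm behind it (bot.grip_depth is the distance from the TCP to the grasp point, in m); z points along the fingers, y is the line along which they close (so a half turn about z gives the same grasp; the last joint's range is limited). The gripper opens to 92 mm and grips with 3 to 60 N. Pads are 20 mm wide; open, the fingers measure 128 mm over their backs; the gripper's body (75 mm by 189 mm) begins 69 mm behind the grasp point.
Start: joints at [1.256, 0.353, 1.633, -0, 1.155, -0.002], TCP at [0.192, 0.595, 0.215] pointing down, gripper open.
Joint ranges: [-2.63, 2.63], [-0.92, 2.1], [0.06, 2.66], [-1.3, 4.44], [0, 2.69], [-3.02, 3.02]. Speed limits (rad/s): [2.22, 2.22, 2.79, 3.14, 3.14, 3.14].

### API

Orientations are given as a unit quaternion [w, x, y, z].
In Python, from rig import bot, imaging, job gives the robot as it stands. Calls block until the motion is done:
- bot.move_pose(position, orientation): joint-space move of the TCP to a pose.
- bot.movel(position, frame=None, vel=0.15): straight line of the TCP; frame=None keeps the orientation; vel is the mean speed in m/s.
- bot.set_joints(angles): joint-space move.
- bot.grip(opening, newtons=None): finger opening in m; newtons is the grip in N (None keeps the last); returns when the fingers have stopped.
- bot.dwell(seconds).
- bot.solve_ik(position, orientation): joint angles nearest the present ones, or None.
- imaging.grab_frame(name): name is "scene" or "top" or "wrist"; returns (picture, depth): 400x640x3 uint8, red, green, blue; 400x640 float32, m along the optical axis (not along the pixel's ray), 0 where there is no reading.
- imaging.camera_params(name): a dict with "mtx" (3x3 intrinsics, pixels), "position" and "attitude" of the camera in the world. Camera axes: x right, y down, z forward; pixel columns grow to the right and rows downward; lengths in m; the calibration is good to about 2 mm. The wrist camera is an equidistant fisheye: a pixel r from the principal point sees the ray r / f radians off the axis. A picture is of the moment at which its call begins: read the wrist's pose just before it. camera_params takes no time and is no camera call; for the wrist camera it gives the pose at the moment of the call.
A pose or a line that the arm cannot do raises bot.MotionError and nothing moves.
- job.close_job(): hands the job in; it is judged then, once.
Readings, each from a call of its own:
- bot.read_time(): time.
- bot.read_joint_pos(): joint angles.
- bot.read_joint_vel(): joint speeds.
- bot.read_tau(): joint torques, N m.
- bot.read_tool_pos(): TCP position.
- bot.read_tool_rot(): TCP orientation.
- bot.read_ft_force(): force on the tool from outside, world axes, zero at the start.
- bot.read_wrist_torque(): the same for the moment, N m.
- bot.read_grip_width(): finger opening in m.
- bot.read_grip_force(): force on a finger pad.
Only numpy, scipy, OpenCV 4.12 (cv2) and the standard library are available. Lean on these libraries where they do the work, as an engineer would, in place of code of your own. Each camera call takes 0.05 s, during which the arm holds its last target. There are 200 camera calls.

### The job

Stand each of the four condiments upright inside the rim of the coaster made for it: the salt shaker on the small white round coaster, the dark wooden pepper mill on the wooden round coaster, the bottle with the green cap on the green round coaster, and the brown carton in the yellow rectangular tray, turned to fit it. Set them down rather than drop them, keep them upright throughout, let go of them, and leave the garlic bulb and the lemon on the grey hob cover where they lie.

Things in the scene. Friction and masses are not known exactly. Their poses are not given: they have to be found in the camera images.
- salt_shaker: Small glass salt shaker with a light grey domed top, round, 90 mm tall; body 44 mm in diameter up to 74 mm above the underside, top 34 mm in diameter above that. Grip the body 50 to 60 mm above the underside. About 0.1 kg. Origin: centre of underside. Starts upright on the hob cover (top at z = 0.010).
- pepper_mill: Dark brown wooden pepper mill, round, 170 mm tall: body 58 mm in diameter at the foot and up to 122 mm, then a head 48 mm in diameter from 123 to 159 mm, then a small metal knob 12 mm in diameter. Grip the head about 140 mm above the underside; the head does not turn. About 0.18 kg. Origin: centre of underside. Starts upright on the hob cover (top at z = 0.010).
- seasoning_bottle: White squeezy bottle with amber contents and a green twist cap, round, 158 mm tall: solid body 53 mm in diameter (56 mm at its widest to the eye) up to 118 mm, the green cap, narrower, above that. Grip the body about 95 mm above the underside; it does not give. About 0.34 kg. Origin: centre of underside. Starts upright on the hob cover (top at z = 0.010).
- carton: Brown kraft carton, rigid box 45 (its x) x 62 (its y) x 118 mm tall; a thin white card sticks up to 158 mm (no solid, can be passed through). Grip across the 45 mm side, closing along its x, about 95 mm above the underside. At the start its x axis is within 0.35 rad of world y, either way. About 0.31 kg. Origin: centre of underside. Starts upright on the hob cover (top at z = 0.010).
- salt_coaster: Small round white ceramic coaster with raised rim: outer diameter 72 mm, recess 62 mm. Fixed. Recess floor 4 mm and rim top 10 mm above its underside. Origin: centre of underside, on the hob cover (z = 0.010).
- pepper_coaster: Round brown wooden coaster with raised rim: outer diameter 86 mm, recess 76 mm. Fixed. Recess floor 4 mm and rim top 10 mm above its underside. Origin: centre of underside, on the hob cover (z = 0.010).
- bottle_coaster: Round green plastic coaster with raised rim: outer diameter 84 mm, recess 74 mm. Fixed. Recess floor 4 mm and rim top 10 mm above its underside. Origin: centre of underside, on the hob cover (z = 0.010).
- carton_tray: Yellow plastic rectangular tray with raised rim: outside 71 mm (its x) by 90 mm (its y), recess 61 by 80 mm, so the carton fits with its narrow side along the tray's x, either way round. Its x axis lies within 0.35 rad of the world y axis. Fixed. Recess floor 4 mm and rim top 10 mm above its underside. Origin: centre of underside, on the hob cover (z = 0.010).
- garlic: Loose garlic bulb, pale, about 53 mm across and 52 mm tall, lying on the hob cover among the things; leave it alone. Origin: centre of its underside.
- lemon: Loose yellow lemon, 71 x 53 mm and 51 mm tall, lying on the hob cover to the left of the things; leave it alone. Origin: centre of its underside.
There are look-alikes about, which are no part of the job. Leave any turquoise look-alike of the carton alone.

How it is judged:
At the end, for the whole second after the job is handed in: Each thing stands in its own coaster: centres within 14 mm, underside under 8 mm above the coaster's underside, upright within 0.08 rad, carton and tray x axes within 0.4 rad either way round, at rest and let go; garlic and lemon within 30 mm of their start (horizontal distance between salt_shaker and salt_coaster below 0.014 m and z of salt_shaker in the frame of salt_coaster between 0 and 0.008 m and angle between each of salt_shaker, pepper_mill, seasoning_bottle, carton's own z axis and vertical below 0.08 rad and linear speed of each of salt_shaker, pepper_mill, seasoning_bottle, carton below 0.02 m/s and angular speed of each of salt_shaker, pepper_mill, seasoning_bottle, carton below 0.2 rad/s and contact force between each of salt_shaker, pepper_mill, seasoning_bottle, carton and the fingers below 0.1 N and horizontal distance between pepper_mill and pepper_coaster below 0.014 m and z of pepper_mill in the frame of pepper_coaster between 0 and 0.008 m and horizontal distance between seasoning_bottle and bottle_coaster below 0.014 m and z of seasoning_bottle in the frame of bottle_coaster between 0 and 0.008 m and horizontal distance between carton and carton_tray below 0.014 m and z of carton in the frame of carton_tray between 0 and 0.008 m and angle between the x axis of carton and the x axis of carton_tray, either way round below 0.4 rad and distance of each of garlic, lemon from where it was at the start of the episode below 0.03 m); the robot touches nothing.
It fails at once if the garlic or the lemon is pushed out of its place (30 mm or more) (distance of any of garlic, lemon from where it was at the start of the episode above 0.03 m).
It fails at once if one of the four things is knocked over or tipped by more than 0.6 rad (angle between any of salt_shaker, pepper_mill, seasoning_bottle, carton's own z axis and vertical above 0.6 rad).
It fails at once if one of the four things is dropped or thrown (faster than 1.2 m/s) (linear speed of any of salt_shaker, pepper_mill, seasoning_bottle, carton above 1.2 m/s).
It also fails if it takes over 112 s, if anything falls off the work surface, if the arm or the gripper's body presses on something with over 40 N, if the wrist force passes 120 N, or if a joint passes its speed limit or range.

## Working session

There is one attempt and no reset: what is moved stays moved. The work goes in short steps, each a Python script; the robot and the scene stay as the last script left them, time stands still between calls to the robot, and variables do not carry over. Pictures are saved under pics/ and viewed, at most 14 in all, crops included, and the job is handed in when it is done.

```bash
mkdir -p pics; ls; python3 - <<'E'
from rig import bot, imaging
import cv2,numpy as np
for n in ("scene","top"):
    p,d=imaging.grab_frame(n); cv2.imwrite(f"pics/{n}0.png",p[:,:,::-1]); np.savez(f"{n}0.npz",p=p,d=d)
    c=imaging.camera_params(n); print(n,c)
print(bot.read_time(),bot.read_tool_rot())
E
```

```text
pics
scene {'mtx': array([[435.30241226,   0.        , 320.87828502],
       [  0.        , 435.30241226, 199.00991517],
       [  0.        ,   0.        ,   1.        ]]), 'position': array([-0.50435796, -0.89464531,  1.0126709 ]), 'attitude': array([-0.40248138,  0.81142365, -0.37989873,  0.18782267])}
top {'mtx': array([[410.11719911,   0.        , 322.82954411],
       [  0.        , 410.11719911, 193.2225413 ],
       [  0.        ,   0.        ,   1.        ]]), 'position': array([ 0.14024287, -0.24628874,  1.49439324]), 'attitude': array([-0.11040591,  0.86284481, -0.48897268,  0.06492375])}
0.1 [-1.13860490e-04  1.55784178e-01  9.87790917e-01 -6.17492055e-04]
```

View pics/top0.png

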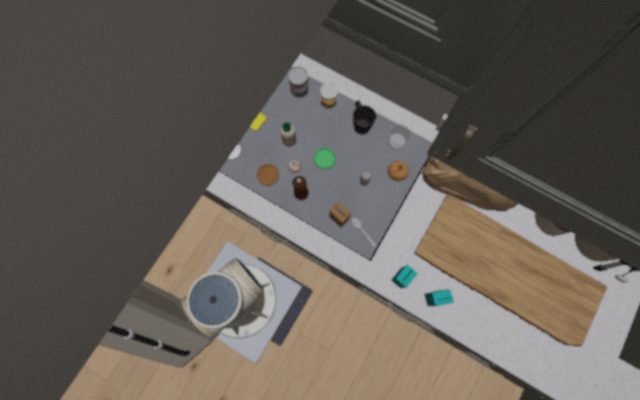

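View pics/scene0.png

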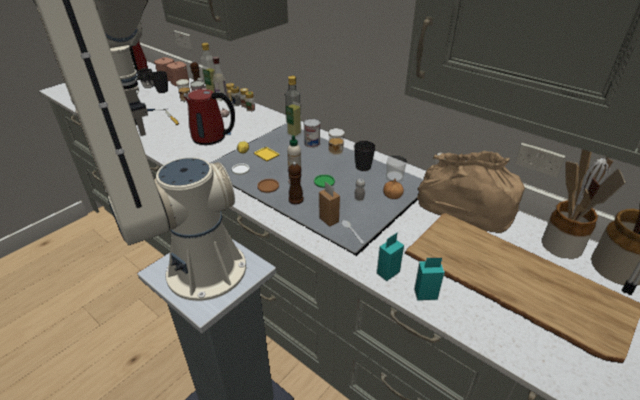

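The top view shows the mill (300,187), the bottle (288,130), the carton (340,213) and salt at (365,178). The coasters are green (325,158), wood (267,175), yellow (258,122, partly hidden) and white (234,152, partly hidden). I'll compute rough positions, then look with the wrist camera.

```bash
cat > h.py <<'E'
import numpy as np, cv2
from scipy.spatial.transform import Rotation as R
from rig import bot, imaging, job
def rot(q): return R.from_quat(np.roll(q,-1)).as_matrix()
def cloud(n,d,c):
    v,u=np.mgrid[:400,:640].astype(float); K=c["mtx"]
    x=(u-K[0,2])/K[0,0]; y=(v-K[1,2])/K[1,1]
    if n=="wrist":
        r=np.hypot(x,y)+1e-9; s=np.tan(np.minimum(r,1.4))/r; x,y=x*s,y*s
    P=np.dstack([x*d,y*d,d])
    W=P@rot(c["attitude"]).T+c["position"]; W[d<=0]=np.nan
    return W
def quat(a):  # tool down, finger closing line (tool y) at world angle a
    y=np.array([np.cos(a),np.sin(a),0]); z=np.array([0,0,-1.]); x=np.cross(y,z)
    return np.roll(R.from_matrix(np.c_[x,y,z]).as_quat(),1)
def ortho(p,W,x0,x1,y0,y1,zmin,zmax,res=.002):
    # world-xy map, up = +x, left = +y ; highest point wins
    H,Wd=int((x1-x0)/res),int((y1-y0)/res); im=np.zeros((H,Wd,3),np.uint8)
    m=np.isfinite(W[...,2])&(W[...,2]>zmin)&(W[...,2]<zmax)
    w=W[m]; c=p[m]; o=np.argsort(w[:,2]); w=w[o]; c=c[o]
    r=((x1-w[:,0])/res).astype(int); q=((y1-w[:,1])/res).astype(int)
    k=(r>=0)&(r<H)&(q>=0)&(q<Wd); im[r[k],q[k]]=c[k]; return im
E
python3 - <<'E'
from h import *
f=np.load("top0.npz"); W=cloud("top",f["d"],imaging.camera_params("top"))
for n,u,v in [("mill",300,180),("bottle",287,127),("carton",340,210),("salt",366,176),("green",325,158),("wood",267,175),("yellow",260,121),("white",236,152),("garlic",294,166),("mug",364,118),("pump",398,170)]: print(n,W[v,u].round(3))
f=np.load("scene0.npz"); W=cloud("scene",f["d"],imaging.camera_params("scene"))
for n,u,v in [("white",241,169),("yellow",266,154),("lemon",243,147),("wood",268,185),("salt",360,183),("green",324,182),("carton",329,192)]: print(n,W[v,u].round(3))
bot.move_pose([.45,.1,.5],quat(np.pi/2)); 
c=imaging.camera_params("wrist"); print(c, bot.read_time(), bot.read_joint_pos())
p,d=imaging.grab_frame("wrist"); np.savez("w1.npz",p=p,d=d,**c); cv2.imwrite("pics/w1.png",p[:,:,::-1])
E
```

```text
mill [0.44  0.016 0.175]
bottle [0.587 0.162 0.155]
carton [ 0.422 -0.15   0.169]
salt [ 0.591 -0.162  0.099]
green [0.6   0.012 0.016]
wood [0.43  0.165 0.014]
yellow [0.601 0.308 0.016]
white [0.446 0.317 0.014]
garlic [0.501 0.087 0.058]
mug [ 0.815 -0.036  0.029]
pump [ 0.677 -0.249  0.08 ]
white [0.45  0.337 0.013]
yellow [0.596 0.338 0.017]
lemon [0.533 0.411 0.053]
wood [0.441 0.169 0.012]
salt [ 0.591 -0.166  0.092]
green [0.6   0.012 0.011]
carton [ 0.426 -0.153  0.137]
{'mtx': array([[309.70691629,   0.        , 313.83399881],
       [  0.        , 309.70691629, 198.18988189],
       [  0.        ,   0.        ,   1.        ]]), 'position': array([0.38297949, 0.10031434, 0.67023655]), 'attitude': array([0.08571955, 0.70202697, 0.70170505, 0.08614127])} 2.3417 [ 2.16349406e-01 -6.41478742e-02  1.52115278e+00  1.73615345e-04
  1.68529628e+00 -1.35507911e+00]
```

View pics/w1.png

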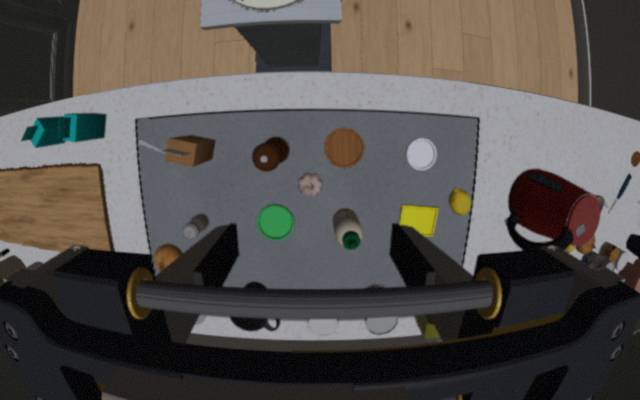

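The wrist view shows everything clearly: white coaster (421,154), wood (344,147), green (275,221), tray (418,220), carton (189,150), mill (268,155), bottle (347,230) and salt (195,227). Next I'll fit the positions from the point clouds.

```bash
cat > est.py <<'E'
from h import *
from scipy.optimize import least_squares
V={}
for n,f in (("wrist","w1.npz"),("top","top0.npz"),("scene","scene0.npz")):
    a=np.load(f); c={k:a[k] for k in("mtx","position","attitude")} if n=="wrist" else imaging.camera_params(n)
    V[n]=(cv2.cvtColor(a["p"],cv2.COLOR_RGB2HSV).astype(int),cloud(n,a["d"],c))
def near(W,x,y,r,z0,z1): return (np.hypot(W[...,0]-x,W[...,1]-y)<r)&(W[...,2]>z0)&(W[...,2]<z1)
def fit(P,r,c0): # robust circle of known radius
    s=least_squares(lambda c:np.hypot(*(P-c).T)-r,c0,loss="soft_l1",f_scale=.002); return s.x,np.sqrt(np.mean(s.fun**2))
for n,x,y,r,z0,z1,rs in [("mill",.44,.016,.024,.137,.163,.06),("bottle",.58,.162,.0275,.04,.115,.06),("salt",.591,-.165,.022,.03,.08,.05)]:
    for k,(h,W) in V.items():
        P=W[near(W,x,y,rs,z0,z1)][:,:2]
        if len(P)>8: print(n,k,len(P),*fit(P,r,(x,y)), "top", np.nanmedian(W[near(W,x,y,rs,.02,.3)][:,2].max()))
for k,(h,W) in V.items():
    for n,z0,z1 in (("carton",.118,.137),("carton_all",.02,.137)):
        P=W[near(W,.424,-.151,.07,z0,z1)][:,:2]
        if len(P)>8: print(n,k,len(P),cv2.minAreaRect((P*1000).astype(np.float32)))
    H,S,Vv=h[...,0],h[...,1],h[...,2]
    for n,x,y,m in [("green",.6,.012,(abs(H-65)<20)&(S>120)),("wood",.435,.167,(H<20)&(S>90)),("yellow",.598,.325,(abs(H-28)<8)&(S>130)),("white",.45,.33,(Vv>150)&(S<40))]:
        mm=m&near(W,x,y,.075,.0,.026); P=(W[mm][:,:2]*1000).astype(np.float32)
        if len(P)<10: continue
        if n=="yellow": print(n,k,len(P),cv2.minAreaRect(P))
        else:
            hull=cv2.convexHull(P); print(n,k,len(P),cv2.fitEllipse(hull) if len(hull)>5 else 0, "mean",P.mean(0))
    for n,x,y in (("garlic",.5,.087),("lemon",.533,.405),("pumpkin",.677,-.249)):
        P=W[near(W,x,y,.06,.025,.09)]; 
        if len(P): print(n,k,P[:,:2].min(0),P[:,:2].max(0))
E
python3 est.py
```

```text
mill wrist 302 [0.4402756  0.01866805] 0.0030743297627896867 top 0.18205344831105869
mill top 79 [0.43654989 0.02084377] 0.0033653783939271925 top 0.1843368178104201
mill scene 91 [0.43849527 0.02088025] 0.0033628549753990664 top 0.1820632210599915
bottle wrist 407 [0.59531675 0.16911064] 0.0015233756617051373 top 0.17040862668508783
bottle top 144 [0.59107866 0.17043795] 0.0019520100200132963 top 0.17324895423147124
bottle scene 201 [0.59394471 0.16905365] 0.003112658944292565 top 0.16913739212509038
salt wrist 226 [ 0.60041617 -0.16329386] 0.0021800884034773884 top 0.10227803431807636
salt top 60 [ 0.59819651 -0.15903021] 0.0019771428418763103 top 0.10322400220238226
salt scene 123 [ 0.6006167  -0.15840332] 0.0034573154468664855 top 0.10054414903089792
carton wrist 684 ((428.6204833984375, -149.63491821289062), (64.2258071899414, 46.09027099609375), 75.8720932006836)
carton_all wrist 1185 ((428.3608093261719, -149.17788696289062), (64.65534210205078, 46.61964797973633), 76.76152801513672)
green wrist 1005 ((599.6808471679688, 14.301789283752441), (80.8146743774414, 81.6160507202148
[... 1808 characters left out ...]
12, 12.060321807861328), (77.0855484008789, 89.07856750488281), 133.56011962890625) mean [605.6315   19.45703]
wood scene 215 ((436.7149963378906, 163.68594360351562), (79.54924011230469, 98.66351318359375), 121.88463592529297) mean [436.45084 165.7475 ]
yellow scene 179 ((601.464599609375, 338.2637023925781), (95.15577697753906, 86.45782470703125), 86.44986724853516)
white scene 144 ((452.57354736328125, 345.982177734375), (74.02902221679688, 98.1178970336914), 137.32044982910156) mean [451.64804 343.75012]
garlic scene [0.48463241 0.06742104] [0.52396882 0.11837733]
lemon scene [0.51169053 0.40000246] [0.57049639 0.45120359]
pumpkin scene [ 0.64835956 -0.28976469] [ 0.71872895 -0.21569975]
```

```bash
python3 - <<'E'
from h import *
a=np.load("w1.npz"); W=cloud("wrist",a["d"],a)
im=ortho(a["p"],W,.35,.72,-.32,.48,-.05,.3,.0025)
cv2.imwrite("pics/o1.png",cv2.resize(im,None,fx=2.4,fy=2.4,interpolation=0)[:,:,::-1])
E
```

```text
(no output)
```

View pics/o1.png

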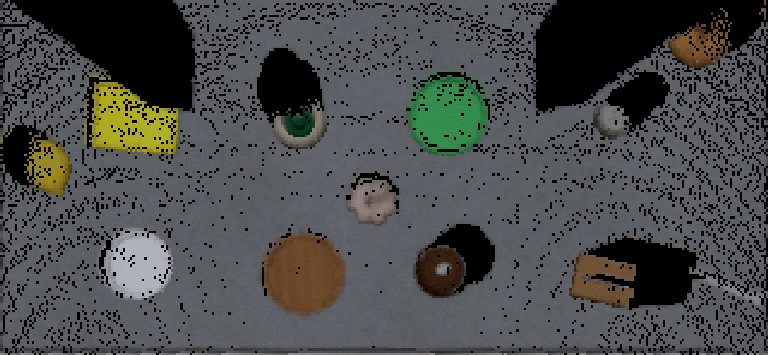

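Measured result: the long sides of both carton and tray run near world y, the opposite of the text. I'll trust the measurements, and the grip width will confirm them. Bottle first.

```bash
cat >> h.py <<'E'
GD=bot.grip_depth
def at(x,y,zg): return [float(x),float(y),float(zg-GD)]
def carry(src,dst,h,top,a0=0.,a1=0.,N=20,lift=.2):
    """grip at height h above underside; src/dst xy; underside travels at height lift"""
    bot.grip(.088)
    bot.move_pose(at(*src,.010+top+.11),quat(a0))
    bot.movel(at(*src,.010+h),vel=.2)
    bot.grip(.02,N); w=bot.read_grip_width()
    print("width",round(w,4),"force",bot.read_grip_force(),"t",bot.read_time())
    if w<.03: raise SystemExit("missed")
    bot.movel(at(*src,lift+h),vel=.2)
    bot.movel(at(*dst,lift+h),frame=quat(a1),vel=.25)
    bot.movel(at(*dst,.014+h+.012),vel=.2)
    f0=bot.read_ft_force()[2]
    for dz in np.arange(.006,-.0035,-.001):
        bot.movel(at(*dst,.014+h+dz),vel=.03)
        if bot.read_ft_force()[2]-f0>1.5: break
    print("down at",round(dz,4),bot.read_ft_force()-[0,0,f0])
    bot.grip(w+.028); bot.dwell(.1)
    bot.movel(at(*dst,.014+max(h,top)+.11),vel=.25)
    print("t",bot.read_time(),"j",np.round(bot.read_joint_pos(),2))
E
python3 - <<'E'
from h import *
print(bot.solve_ik(at(.594,.169,.105),quat(0)),bot.solve_ik(at(.6,.0135,.3),quat(0)),bot.solve_ik(at(.445,.337,.08),quat(0)),bot.solve_ik(at(.427,-.15,.1),quat(-.23)))
carry((.594,.1692),(.5995,.0135),.095,.158)
E
```

```text
[ 2.74758697e-01  4.84586691e-01  1.75106314e+00 -4.44089210e-16
  9.05942825e-01  2.74758697e-01] [ 1.99968342e-02  2.58894187e-01  1.61301574e+00 -4.44089210e-16
  1.26968273e+00  1.99968342e-02] [ 6.45471721e-01  4.44378072e-01  1.89683119e+00 -4.44089210e-16
  8.00383394e-01  6.45471721e-01] [-3.41136181e-01  2.77849376e-01  2.10719143e+00 -4.44089210e-16
  7.56551846e-01 -1.11136181e-01]
width 0.0529 force 19.99102234840393 t 5.7583
down at 0.0 [-0.49686887 -0.24881095  2.15930093]
t 12.025 j [ 0.02  0.27  1.64 -0.    1.23  0.02]
```

```bash
python3 - <<'E'
from h import *
carry((.4385,.020),(.435,.164),.14,.17)
# look at tray with fingers along x
bot.move_pose([.5,.2,.45],quat(0))
c=imaging.camera_params("wrist"); p,d=imaging.grab_frame("wrist"); np.savez("w2.npz",p=p,d=d,**c)
W=cloud("wrist",d,c); h=cv2.cvtColor(p,cv2.COLOR_RGB2HSV).astype(int)
m=(abs(h[...,0]-28)<8)&(h[...,1]>130)&(np.hypot(W[...,0]-.598,W[...,1]-.34)<.07)&(W[...,2]<.03)
print(cv2.minAreaRect((W[m][:,:2]*1000).astype(np.float32)))
im=ortho(p,W,.35,.72,-.32,.48,-.05,.3,.0025)
cv2.imwrite("pics/o2.png",cv2.resize(im,None,fx=2.4,fy=2.4,interpolation=0)[:,:,::-1])
E
```

```text
width 0.0473 force 20.000252829518026 t 14.575
down at 0.0 [0.48816281 0.17691463 1.65201327]
t 20.65 j [ 0.36  0.04  1.89 -0.    1.21  0.36]
((598.0640258789062, 340.13262939453125), (89.69818878173828, 70.79764556884766), 85.68340301513672)
```

View pics/o2.png

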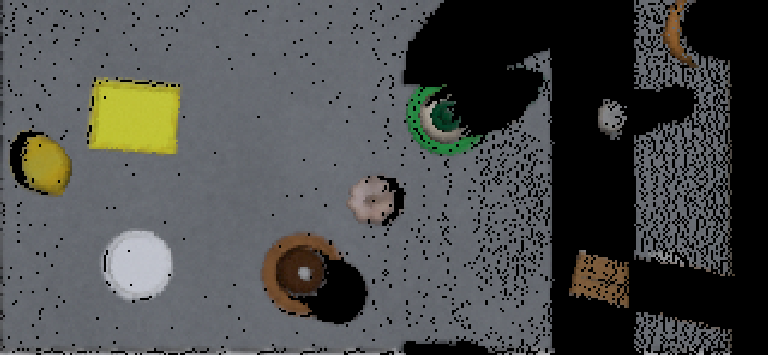

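The mill stands in the wood coaster (300,270) and the bottle in the green one (445,117). The tray fit is clean, with its narrow axis at −4.3° from world x. Salt and carton next.

```bash
python3 - <<'E'
from h import *
carry((.600,-.161),(.445,.337),.055,.09)
carry((.427,-.150),(.598,.340),.095,.158,-.235,-.075)
bot.move_pose([.42,.15,.5],quat(np.pi/2))
c=imaging.camera_params("wrist"); p,d=imaging.grab_frame("wrist"); np.savez("w3.npz",p=p,d=d,**c)
im=ortho(p,cloud("wrist",d,c),.35,.72,-.32,.48,-.05,.3,.0025)
cv2.imwrite("pics/o3.png",np.vstack([cv2.resize(im,None,fx=2,fy=2,interpolation=0),p[100:350]])[:,:,::-1])
E
```

```text
width 0.039 force 19.891119697422255 t 25.2167
down at -0.001 [-2.42184672 -1.35377949  9.59459692]
t 33.075 j [ 0.65  0.27  1.8  -0.    1.07  0.65]
width 0.0449 force 19.93608444929123 t 37.0917
down at 0.0 [ 0.77531433 -0.31525393  8.43027243]
t 44.8083 j [ 0.51  0.41  1.44 -0.    1.29  0.59]
```

View pics/o3.png

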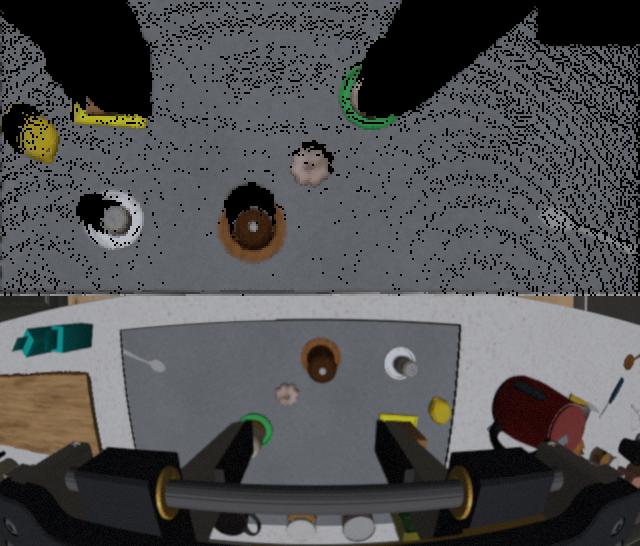

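The mill looks fine. The salt and carton need a better view because the fingers hide them, so I'll look from a pose with the fingers along x and fit the positions.

```bash
python3 - <<'E'
from h import *
from scipy.optimize import least_squares
bot.move_pose([.5,.2,.5],quat(0))
V={}
for n in("wrist","scene","top"):
    c=imaging.camera_params(n); p,d=imaging.grab_frame(n); V[n]=(p,cloud(n,d,c))
p,W=V["wrist"]
im=ortho(p,W,.35,.72,-.1,.48,-.05,.3,.0025); cv2.imwrite("pics/o4.png",np.hstack([cv2.resize(im,None,fx=2,fy=2,interpolation=0),cv2.resize(V["scene"][0][110:230,200:360],None,fx=2,fy=2.467)[:296]])[:,:,::-1])
def near(W,x,y,r,z0,z1): return (np.hypot(W[...,0]-x,W[...,1]-y)<r)&(W[...,2]>z0)&(W[...,2]<z1)
for k,(p,W) in V.items():
    for n,x,y,r,z0,z1,rs in [("mill",.435,.164,.024,.141,.165,.05),("bottle",.6,.0135,.0275,.04,.118,.05),("salt",.445,.337,.022,.035,.08,.045),("salttop",.445,.337,.017,.09,.12,.045)]:
        P=W[near(W,x,y,rs,z0,z1)]; 
        if len(P)<9: continue
        s=least_squares(lambda c:np.hypot(*(P[:,:2]-c).T)-r,(x,y),loss="soft_l1",f_scale=.002)
        print(n,k,len(P),s.x.round(4),"mean",P.mean(0).round(4),"zmax",P[:,2].max().round(4))
    P=W[near(W,.598,.34,.06,.118,.14)]
    if len(P)>9: print("carton",k,len(P),cv2.minAreaRect((P[:,:2]*1000).astype(np.float32)),np.median(P[:,2]))
print(bot.read_time())
E
```

```text
mill wrist 235 [0.4354 0.163 ] mean [0.4402 0.169  0.1598] zmax 0.165
bottle wrist 432 [0.6004 0.0134] mean [0.5921 0.0334 0.0848] zmax 0.1179
salt wrist 131 [0.4437 0.3404] mean [0.4538 0.3281 0.06  ] zmax 0.078
salttop wrist 260 [0.4425 0.3419] mean [0.4466 0.337  0.1   ] zmax 0.1059
carton wrist 821 ((598.8910522460938, 340.385498046875), (63.46748733520508, 45.94440841674805), 87.26676177978516) 0.13338456941581622
mill scene 81 [0.4355 0.1641] mean [0.4239 0.1513 0.1549] zmax 0.1649
bottle scene 241 [0.5993 0.0138] mean [5.827e-01 5.000e-04 8.200e-02] zmax 0.118
salt scene 102 [0.4456 0.3398] mean [0.4352 0.3262 0.057 ] zmax 0.0789
salttop scene 40 [0.4478 0.3404] mean [0.4392 0.3316 0.0977] zmax 0.1054
carton scene 115 ((598.6768798828125, 335.7560119628906), (64.69005584716797, 54.673377990722656), 82.60897064208984) 0.13095161798999555
mill top 58 [0.4322 0.1646] mean [0.4268 0.1567 0.1582] zmax 0.1646
bottle top 127 [0.5966 0.0145] mean [0.578  0.0048 0.0863] zmax 0.1179
48.0417
```

View pics/o4.png

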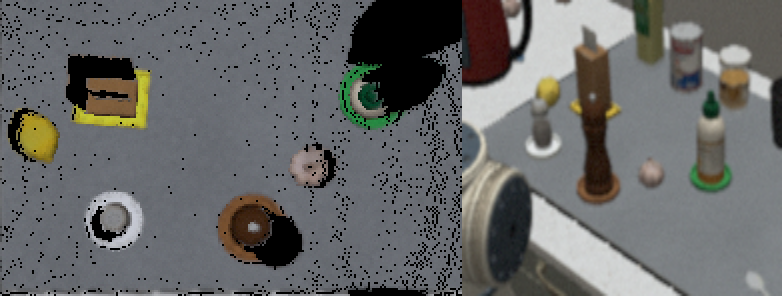

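The fits put all four within about 4 mm of their coaster centres, at the expected heights and upright. The garlic and lemon look unmoved.

```bash
python3 -c "
from rig import job; print(job.close_job())"
```

```text
the job is handed in; nothing more can be done
None
```

I handed the job in with all four condiments upright, released and within about 4 mm of their coaster centres by the last camera check, and the garlic and lemon look unmoved; the hand-in call gave no verdict.

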